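Close and lock the counter drawers

TASK

Close up the small blue drawer unit on the shop counter: with the fingertips push both open drawers fully home without slamming them, and only then gently push the orange lock tab on top of the unit all the way across from its red dot to the green one. Push only: do not grip the tab or pull a drawer farther open, and leave everything else on the counter and on the unit where it stands.

Things in the scene. Friction and masses are not known exactly. Their poses are not given: they have to be found in the camera images.
- unit: Fixed blue box 240 deep (x) x 340 wide (y) x 104 mm high, two white drawers side by side. Origin: centre of its underside, on the counter; its -x side is the front, where the drawers come out; +y is left seen from the robot. Turned up to 0.25 rad. On its top a metal track 36 x 134 x 3 mm along y, 60 mm in front of its centre: red dot at the -y end, green at +y. Loose things stand on the top's rear half.
- drawer_left (a joint): How far the left (+y) drawer stands open, in m: 0 is fully home, grows as it comes out along the unit's -x, stop at 0.16. It starts 0.04 to 0.12 open, slides with about 2.5 N of friction and stays where it is left.
- drawer_left_front (a point): Centre of the outer face of the left drawer's front, 50 mm above the counter; moves with it. Flat white upright panel 158 wide (y) x 84 high (8 to 92 mm above the counter), facing the unit's -x, no knob (the black slot is a mere mark); push anywhere on it. Home, the face is 132 mm in front of the unit's centre and 83 mm to its +y side.
- drawer_right (a joint): The same for the right (-y) drawer, which starts open by a different amount, 0.04 to 0.12.
- drawer_right_front (a point): Centre of the outer face of the right drawer's front, the same panel on the unit's -y side (83 mm from its centre); moves with the drawer.
- lock (a joint): Position of the lock tab along its track in m: 0 at the red (unlocked) end, 0.06 at the green (locked) end stop; grows towards the unit's +y. It starts at 0 to 0.02, slides with about 2 N of friction and stays where it is left.
- lock_tab (a point): Centre of the top of the lock tab, 137 mm above the counter; moves with the tab. The orange tab is an upright block 28 (x) x 14 (y) x 24 mm high, on a black foot 30 x 30 x 6 mm whose underside is 107 mm above the counter. Push it on its flat -y side, 113 to 137 mm above the counter.
- tape_roll: Bystander: yellow ring 60 mm across, 19 mm high, lying on the rear left of the unit's top. Origin: centre of its underside.
- clip_box: Bystander: small card box with a green lid, 44 x 64 x 26 mm, on the rear right of the unit's top. Origin: centre of its underside.
- glue_bottle: Bystander: white bottle with orange cap, 40 mm across, 105 mm high, standing on the counter just beside the right drawer. Origin: centre of its underside.
- pen_pot: Bystander: black pot 72 mm across with coloured pens, 150 mm high in all, on the counter to the left or right of the unit. Origin: centre of its underside.
- stapler: Bystander: red and black stapler 135 x 36 x 60 mm, on the counter to the left or right of the unit. Origin: centre of its underside.
- notebook: Bystander: red notebook 142 x 102 x 17 mm, on the counter to the left or right of the unit. Origin: centre of its underside.

How it is judged:
By the outcome, as a careful person would: the job done as asked, in the order asked, and still so for the second after the job is handed in, with the robot touching nothing.
It also fails if it takes over 58 s, if anything falls off the work surface, if the arm or the gripper's body presses on something with over 40 N, if the wrist force passes 120 N, or if a joint passes its speed limit or range.

ROBOT

A 6-joint arm with a two-finger parallel gripper is mounted at the origin on the work surface. World frame = base frame: x ahead of the robot, y to its left, z up, the work surface at z = 0. Lengths are in mm, angles in rad, forces in N, time in s.
With the tool pointing down it reaches from about 250 to 775 mm from the base axis. Payload 8.9 kg.
Tool frame: the origin (TCP) lies where the fingers leave the gripper's body, on its centre line; the fingertips stand 73 mm ahead of it and the grasp point (between the pads) lies 54 mm ahead of it; z points along the fingers, x is the direction in which the jaws open and shut, and the axes are right-handed (so a half turn about z gives the same grasp; the last joint's range is limited). The gripper opens to 85 mm and grips with 20 to 120 N. Pads are 22 mm wide; open, the fingers measure 114 mm over their backs; the gripper's body (76 mm by 85 mm) begins 54 mm behind the grasp point. The pads swing forward as they close: fully open they stand 13 mm farther back than shut.
Start: joints at [1.005, 0.291, -0.153, 1.127, 0, 1.431], TCP at [217.323, 477.906, 303.905] pointing down, gripper open.
Joint ranges: [-2.52, 2.52], [-0.91, 1.74], [-1.3, 1.37], [-1.96, 2.02], [-1.52, 1.47], [-3.14, 3.14]. Speed limits (rad/s): [2.22, 2.22, 2.79, 3.14, 3.14, 3.14].

INTERFACE

Orientations are given as a unit quaternion [w, x, y, z].
In Python, from plant import bot gives the robot as it stands.
- The arm moves only by the tool carry_out, never from a script. Its argument "deltas" is a list of rows, each a list of 7 numbers: the shift along the world's x, y, z in m, then the turn, a rotation vector about the world's x, y, z in degrees, then the finger opening in m, from 0 to 0.0854. In form: [[dx, dy, dz, wx, wy, wz, claw], ...]. A call has 1 to 5 rows; each row shifts and turns the commanded pose from where the row before left it; what a row does not reach is not made up. A row lasts 1/10 s, in which the tool goes at most 50 mm and 8.59 degrees, less where a joint would pass 70% of its speed; a pose out of reach is approached as far as the arm can. A call with a gripper value outside its range is refused whole. The fingers move at their own pace and stop on an object; "squeeze" is the grip in N (left out, the last holds). Time passes only in rows, so rows that do not move let the fingers close. It gives the time, the measured TCP pose, the force and the opening at its end, in the units of the state.
- bot.sense(): the state, without advancing time (a new reading comes with each control period).
- bot.get_image(name): name is "scene" or "top" or "wrist"; returns the picture (384x512x3 uint8, blue, green, red); there is no depth.
- bot.camera_info(name): a dict with "fx", "fy", "cx", "cy" (pixels), "view" (4x4, takes a point from world to camera coordinates). Camera axes: x right, y down, z forward; pixel columns grow to the right and rows downward; lengths in mm; the calibration is good to about 2 mm. A picture is of the moment at which its call begins: read the wrist's pose just before it. camera_info takes no time and is no camera call; for the wrist camera it gives the pose at the moment of the call.
- bot.job_done(): hands the job in, once; it reports no verdict.
The state is a dict: "clock": time; "q": joint angles; "dq": joint speeds; "joint_torque": joint torques, N m; "tool_pos": TCP position; "eef_rot": TCP orientation; "force": force on the tool from outside, world axes, zero at the start; "moment": the same for the moment, N m; "gripper_width": finger opening in mm.
Only numpy, scipy, OpenCV 4.12 (cv2) and the standard library are available. Lean on these libraries where they do the work, as an engineer would, in place of code of your own. Each camera call takes 0.05 s, during which the arm holds its last target.

## Working session

There is one attempt and no reset: what is moved stays moved. The work goes in short steps, Python scripts to look and compute and a tool call to move; the robot and the scene stay as the last step left them, time stands still between calls to the robot, and variables do not carry over. Pictures are saved under pics/ and viewed, and the job is handed in when it is done.

Besides the shell and the picture viewer there is one more tool, called by a JSON object that holds its "name" and its "arguments". carry_out: Moves the arm, as the interface text tells. Its arguments: {"type":"object","properties":{"deltas":{"type":"array"},"squeeze":{"type":"number"}},"required":["deltas"]}

```bash
ls; mkdir -p pics; python3 - <<'E'
from plant import bot
import cv2
print(bot.sense())
for n in("scene","top"):
    im=bot.get_image(n); cv2.imwrite(f"pics/{n}0.png",im); print(n,bot.camera_info(n))
E
```

```text
pics
{'clock': 0.0, 'q': array([ 1.00472507e+00,  2.91294253e-01, -1.54125600e-01,  1.12672972e+00,
       -1.48015577e-05,  1.43149440e+00]), 'dq': array([ 4.72105104e-04,  5.57005189e-04,  1.35606695e-03,  5.90501886e-04,
       -2.91752200e-05,  4.95061124e-04]), 'joint_torque': array([ 9.78791941e-04, -5.37145042e+01,  3.31370151e+01,  1.60757813e-02,
       -1.54478244e-04,  4.88461154e-06]), 'tool_pos': array([217.12247381, 477.60790245, 303.32527036]), 'eef_rot': array([ 2.90448843e-04,  8.40812527e-01,  5.41325998e-01, -6.11154812e-04]), 'force': array([-0.40597259, -0.06207499,  0.10618355]), 'moment': array([ 0.00805228, -0.01606341,  0.0204868 ]), 'gripper_width': 85.46412470378772}
scene {'fx': 397.1222217160332, 'fy': 397.1222217160332, 'cx': 258.73954517149906, 'cy': 195.16939034502587, 'view': array([[ 8.24389786e-01,  5.65974454e-01, -7.37559505e-03,
        -4.92609583e+02],
       [ 4.70445686e-01, -6.92373443e-01, -5.47083058e-01,
        -2.54501515e+02],
       [-3.14741701e-01,  4.47539868e-01, -8.37045834e-01,
         1.49178159e+03],
       [ 0.00000000e+00,  0.00000000e+00,  0.00000000e+00,
         1.00000000e+00]])}
top {'fx': 460.7869091909587, 'fy': 460.7869091909587, 'cx': 244.20287409344513, 'cy': 188.52105101162113, 'view': array([[-8.23054382e-03, -9.99957670e-01,  4.11285677e-03,
        -9.01357769e+00],
       [-9.94188317e-01,  7.74141503e-03, -1.07376259e-01,
         6.27199614e+02],
       [ 1.07339874e-01, -4.97271915e-03, -9.94209949e-01,
         1.64918452e+03],
       [ 0.00000000e+00,  0.00000000e+00,  0.00000000e+00,
         1.00000000e+00]])}
```

View pics/scene0.png

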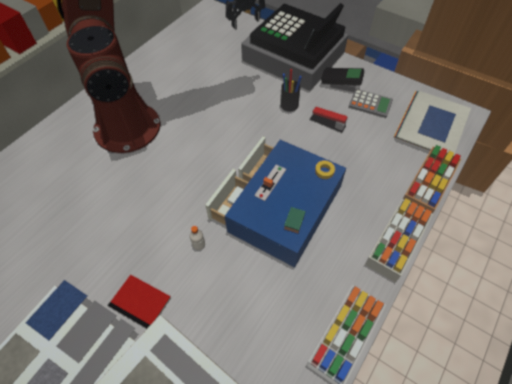

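```bash
python3 - <<'E'
import cv2
im=cv2.imread("pics/top0.png")[60:290,90:400]
cv2.imwrite("pics/top0z.png",cv2.resize(im,None,fx=2.5,fy=2.5,interpolation=cv2.INTER_CUBIC))
E
```

```text
(no output)
```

View pics/top0z.png

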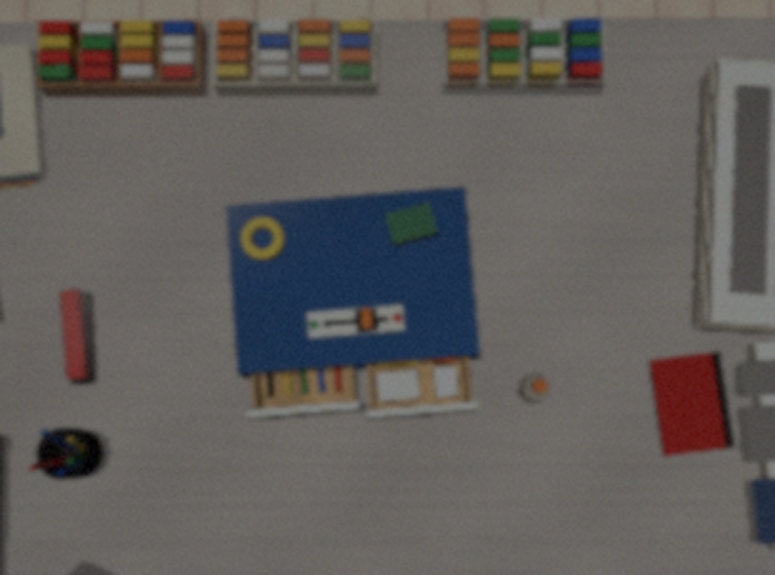

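View pics/top0.png

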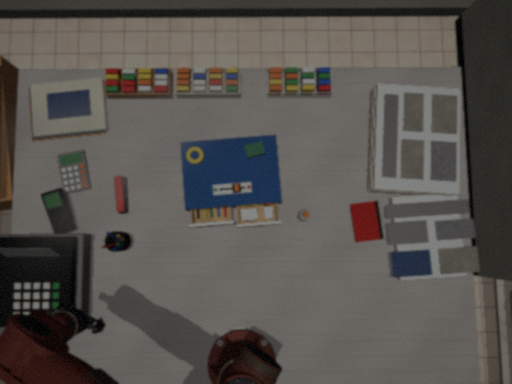

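The top view shows the unit's top corners in the zoom at about (228,205), (464,188), (478,356) and (240,375). The front faces' upper edges run (248,414)-(358,407) on the left and (366,414)-(478,405) on the right. The tab is near (367,318), and the glue bottle stands right of the right drawer at (535,387).

```bash
cat > h.py <<'E'
import numpy as np
from plant import bot
def ray(n,u,v,z,ci=None):
    c=ci or bot.camera_info(n); V=c["view"]; R=V[:3,:3]; t=V[:3,3]
    o=-R.T@t; d=R.T@np.array([(u-c["cx"])/c["fx"],(v-c["cy"])/c["fy"],1])
    return o+d*(z-o[2])/d[2]
def proj(n,p,ci=None):
    c=ci or bot.camera_info(n); q=c["view"][:3,:3]@np.asarray(p,float)+c["view"][:3,3]
    return np.array([c["fx"]*q[0]/q[2]+c["cx"],c["fy"]*q[1]/q[2]+c["cy"]])
E
python3 - <<'E'
from h import *
from scipy.optimize import least_squares
Z=lambda u,v,z:ray("top",90+u/2.5,60+v/2.5,z)
c=np.array([(228,205),(464,188),(478,356),(240,375)],float)
obj=[(120,170),(120,-170),(-120,-170),(-120,170)]
P=np.array([Z(*p,104) for p in c])[:,:2]; print(P.round())
def W(s,o):
    a=s[2];return s[:2]+np.array([np.cos(a)*o[0]-np.sin(a)*o[1],np.sin(a)*o[0]+np.cos(a)*o[1]])
r=least_squares(lambda s:np.concatenate([W(s,o)-p for o,p in zip(obj,P)]),[500,0,0]); s=r.x
print(s,r.fun.round(1))
def L(p): 
    d=p[:2]-s[:2];a=s[2];return np.array([np.cos(a)*d[0]+np.sin(a)*d[1],-np.sin(a)*d[0]+np.cos(a)*d[1]]).round(1)
for n,u,v,z in [("Lf",248,414,92),("Lf",358,407,92),("Rf",366,414,92),("Rf",478,405,92),("tab",367,318,137),("red",398,317,108),("green",312,324,108),("tape",262,238,120),("clip",412,224,130),("glue",538,386,105)]:
    p=Z(u,v,z); print(n,p.round(),L(p))
print("scene corner reproj",[proj("scene",[*W(s,o),104]).round() for o in obj])
E
```

```text
[[ 787.  208.]
 [ 809. -127.]
 [ 570. -142.]
 [ 546.  189.]]
[6.77797706e+02 3.20685677e+01 6.95531276e-02] [-1.   2.3  0.6 -2.6  0.1 -3.5  0.3  3.9]
Lf [492. 179.  92.] [-175.1  159.9]
Lf [501.  26.  92.] [-177.3    6. ]
Rf [491.  15.  92.] [-187.9   -4.4]
Rf [ 502. -142.   92.] [-187.5 -161.7]
tab [621.  12. 137.] [-58.4 -16.2]
red [625. -31. 108.] [-57.1 -59.4]
green [616.  89. 108.] [-57.6  61. ]
tape [736. 158. 120.] [ 66.9 121.4]
clip [752. -51. 130.] [ 68.7 -88.5]
glue [ 527. -225.  105.] [-168.1 -246. ]
scene corner reproj [array([345., 168.]), array([295., 253.]), array([222., 215.]), array([279., 139.])]
```

```bash
python3 - <<'E'
import cv2
im=cv2.imread("pics/scene0.png")[125:270,180:360]
cv2.imwrite("pics/scene0z.png",cv2.resize(im,None,fx=4,fy=4,interpolation=cv2.INTER_CUBIC))
E
```

```text
(no output)
```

View pics/scene0z.png

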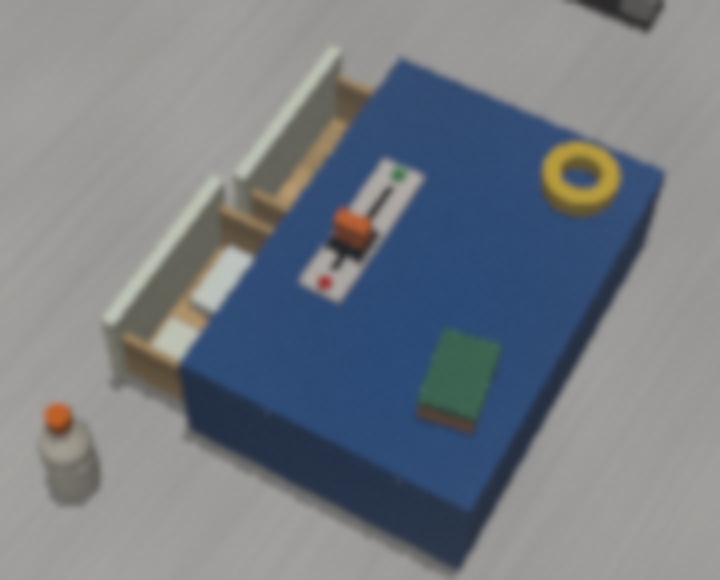

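The scene view agrees with the pose: unit at about (678,32), yaw 0.07 rad. The left drawer is open about 45 mm and the right about 56 mm. The tab is at local y of about -16. Next I move in front of the left drawer with the jaws closed.

{"name": "carry_out", "arguments": {"deltas": [[0.02,-0.038,0,0,0,5.7,0],[0.022,-0.038,0,0,0,5.7,0],[0.022,-0.038,0,0,0,5.7,0],[0.022,-0.038,0,0,0,5.7,0],[0.022,-0.038,0,0,0,5.7,0]], "squeeze": 20}}

```text
clock: 0.6
tool_pos: [325.6, 286.3, 303.8]
eef_rot: [-0.0, 0.68, 0.733, -0.0]
force: [0.1, 0.7, 0.2]
gripper_width: 12.0
```

{"name": "carry_out", "arguments": {"deltas": [[0.022,-0.038,0,0,0,0,0],[0.022,-0.038,-0.01,0,0,0,0],[0.022,-0.038,-0.02,0,0,0,0],[0.022,-0.038,-0.02,0,0,0,0],[0.022,-0.038,-0.02,0,0,0,0]]}}

```text
clock: 1.1
tool_pos: [435.8, 96.1, 233.2]
eef_rot: [0.0, 0.682, 0.732, 0.0]
force: [0.8, 0.8, 0.9]
gripper_width: -0.2
```

```bash
python3 - <<'E'
from h import *
import cv2
im=bot.get_image("wrist"); cv2.imwrite("pics/w1.png",cv2.resize(im,None,fx=1.5,fy=1.5))
E
```

```text
(no output)
```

View pics/w1.png

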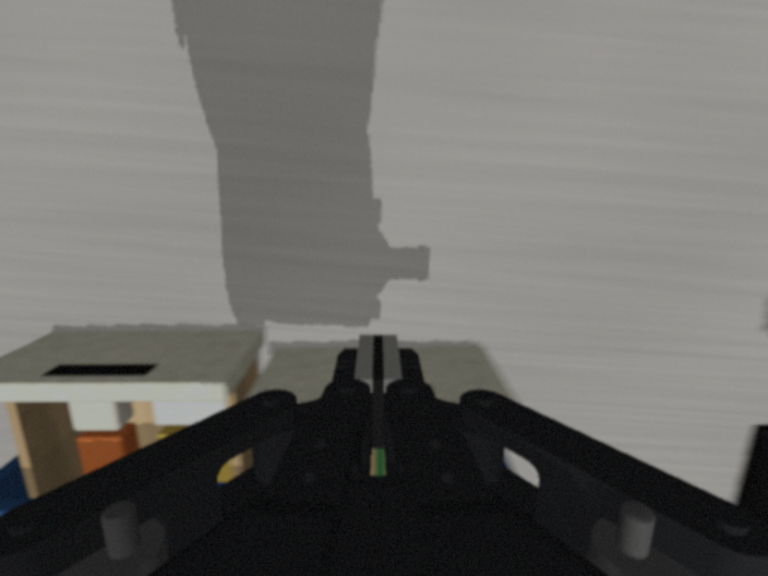

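The wrist view shows the closed fingertips at (378,355), centred on the left front, whose lower edge spans (272,344) to (485,344). The right front's lower edge is at (55,327)-(262,325) and its top edge is near row 385.

```bash
python3 - <<'E'
from h import *
s=[677.8,32.1,.0696]
def L(p): 
    d=p[:2]-s[:2];a=s[2];return np.array([np.cos(a)*d[0]+np.sin(a)*d[1],-np.sin(a)*d[0]+np.cos(a)*d[1]]).round(1)
for u,v,z in [(272,344,8),(485,344,8),(55,327,8),(262,325,8),(30,386,92),(228,386,92)]:
    p=ray("wrist",u/1.5,v/1.5,z);print(p.round(),L(p))
print(proj("wrist",[435.8,96.1,160])*1.5)
E
```

```text
[501.  15.   8.] [-178.    -4.3]
[490. 174.   8.] [-177.6  154.6]
[ 498. -145.    8.] [-191.9 -164.1]
[486.   8.   8.] [-193.1  -10.7]
[498. -96.  92.] [-188.7 -115.6]
[490.  12.  92.] [-188.5   -7. ]
[392.85551592 355.52082251]
```

{"name": "carry_out", "arguments": {"deltas": [[0.003,0,-0.02,0,0,0,0],[0.002,0,-0.03,0,0,0,0],[0,0,-0.03,0,0,0,0],[0,0,-0.018,0,0,0,0],[0,0,0,0,0,0,0]]}}

```text
clock: 1.65
tool_pos: [438.5, 97.8, 133.8]
eef_rot: [-0.002, 0.682, 0.732, -0.002]
force: [-0.6, 0.1, -0.2]
gripper_width: 0.0
```

{"name": "carry_out", "arguments": {"deltas": [[0.018,0.001,0,0,0,0,0],[0.012,0.001,0,0,0,0,0],[0.004,0.0,0,0,0,0,0],[0.004,0.0,0,0,0,0,0],[0.004,0.0,0,0,0,0,0]]}}

```text
clock: 2.15
tool_pos: [482.1, 99.9, 136.2]
eef_rot: [-0.0, 0.682, 0.732, -0.0]
force: [-0.1, -0.0, 0.7]
gripper_width: -0.0
```

{"name": "carry_out", "arguments": {"deltas": [[0.004,0.001,0,0,0,0,0],[0.004,0,0,0,0,0,0],[0.004,0.0,0,0,0,0,0],[0.004,0.0,0,0,0,0,0],[0.004,0.001,0,0,0,0,0]]}}

```text
clock: 2.65
tool_pos: [502.4, 101.6, 135.7]
eef_rot: [0.0, 0.682, 0.732, -0.0]
force: [-3.1, -2.4, -0.4]
gripper_width: -0.1
```

{"name": "carry_out", "arguments": {"deltas": [[0.004,0,0,0,0,0,0],[0.004,0,0,0,0,0,0],[0.004,0.0,0,0,0,0,0],[0.004,0.001,0,0,0,0,0],[0.003,0.0,0,0,0,0,0]]}}

```text
clock: 3.15
tool_pos: [521.7, 102.8, 135.8]
eef_rot: [0.0, 0.682, 0.732, -0.0]
force: [-3.0, 0.4, 0.6]
gripper_width: 0.2
```

In contact with about 3 N of friction. I'll go slower for the final stretch.

{"name": "carry_out", "arguments": {"deltas": [[0.002,0,0,0,0,0,0],[0.001,0,0,0,0,0,0],[0.001,0.0,0,0,0,0,0],[0.001,0,0,0,0,0,0]]}}

```text
clock: 3.55
tool_pos: [526.3, 103.0, 135.9]
eef_rot: [-0.0, 0.682, 0.732, 0.0]
force: [-2.7, 2.0, -1.5]
gripper_width: 0.2
```

{"name": "carry_out", "arguments": {"deltas": [[0.001,0,0,0,0,0,0],[0.001,0,0,0,0,0,0]]}}

```text
clock: 3.75
tool_pos: [528.4, 103.0, 136.0]
eef_rot: [-0.0, 0.682, 0.732, 0.0]
force: [-3.1, 2.4, -0.6]
gripper_width: 0.2
```

{"name": "carry_out", "arguments": {"deltas": [[0.001,0,0,0,0,0,0],[0.001,0,0,0,0,0,0]]}}

```text
clock: 3.95
tool_pos: [530.5, 102.9, 136.0]
eef_rot: [0.0, 0.682, 0.732, 0.0]
force: [-2.3, 2.3, 1.1]
gripper_width: -0.2
```

{"name": "carry_out", "arguments": {"deltas": [[0.001,0,0,0,0,0,0],[0.001,0,0,0,0,0,0]]}}

```text
clock: 4.15
tool_pos: [532.5, 102.9, 136.0]
eef_rot: [0.0, 0.682, 0.732, 0.0]
force: [-3.4, 0.9, 1.3]
gripper_width: 0.1
```

{"name": "carry_out", "arguments": {"deltas": [[0.001,0,0,0,0,0,0],[0.001,0,0,0,0,0,0]]}}

```text
clock: 4.35
tool_pos: [533.6, 102.9, 135.8]
eef_rot: [-0.001, 0.682, 0.732, -0.001]
force: [-8.0, 1.3, 5.4]
gripper_width: -0.2
```

{"name": "carry_out", "arguments": {"deltas": [[0.001,0,0,0,0,0,0]]}}

```text
clock: 4.45
tool_pos: [533.7, 102.8, 135.7]
eef_rot: [-0.001, 0.682, 0.732, -0.001]
force: [-11.5, 0.3, 7.3]
gripper_width: -0.1
```

The left drawer is on its stop: force rose and x stalled at 533.7. Now I back off and go over to the right one.

{"name": "carry_out", "arguments": {"deltas": [[-0.01,0,0,0,0,0,0],[-0.03,0,0,0,0,0,0],[-0.03,-0.01,0,0,0,0,0],[-0.01,-0.035,0,0,0,0,0],[0,-0.035,0,0,0,0,0]]}}

```text
clock: 4.95
tool_pos: [453.9, 22.5, 136.2]
eef_rot: [0.0, 0.681, 0.732, -0.0]
force: [0.3, 0.9, 1.1]
gripper_width: -0.1
```

{"name": "carry_out", "arguments": {"deltas": [[0,-0.035,0,0,0,0,0],[0,-0.035,0,0,0,0,0],[0.005,-0.019,0,0,0,0,0],[0.01,0.0,0,0,0,0,0],[0.005,0.0,0,0,0,0,0]]}}

```text
clock: 5.45
tool_pos: [476.5, -66.4, 136.2]
eef_rot: [0.001, 0.682, 0.731, 0.0]
force: [0.4, -0.4, 0.2]
gripper_width: 0.2
```

{"name": "carry_out", "arguments": {"deltas": [[0.004,0,0,0,0,0,0],[0.004,0,0,0,0,0,0],[0.004,0,0,0,0,0,0],[0.004,0.001,0,0,0,0,0],[0.004,0.0,0,0,0,0,0]]}}

```text
clock: 5.95
tool_pos: [495.1, -64.5, 135.7]
eef_rot: [-0.001, 0.681, 0.732, -0.0]
force: [-2.5, 2.1, 0.0]
gripper_width: 0.3
```

{"name": "carry_out", "arguments": {"deltas": [[0.004,0,0,0,0,0,0],[0.004,0,0,0,0,0,0],[0.004,0.001,0,0,0,0,0],[0.004,0,0,0,0,0,0],[0.004,0.0,0,0,0,0,0]]}}

```text
clock: 6.45
tool_pos: [515.6, -63.9, 135.8]
eef_rot: [-0.0, 0.682, 0.732, 0.0]
force: [-2.5, 1.4, -1.3]
gripper_width: -0.1
```

{"name": "carry_out", "arguments": {"deltas": [[0.004,0.001,0,0,0,0,0],[0.004,0,0,0,0,0,0],[0.004,0,0,0,0,0,0],[0.004,0.001,0,0,0,0,0],[0.003,0.0,0,0,0,0,0]]}}

```text
clock: 6.95
tool_pos: [534.8, -62.1, 135.9]
eef_rot: [0.0, 0.682, 0.732, -0.0]
force: [-3.0, -0.2, 0.9]
gripper_width: -0.1
```

{"name": "carry_out", "arguments": {"deltas": [[0.002,0,0,0,0,0,0],[0.001,0,0,0,0,0,0],[0.001,0,0,0,0,0,0],[0.001,0,0,0,0,0,0]]}}

```text
clock: 7.35
tool_pos: [539.3, -61.9, 135.9]
eef_rot: [-0.0, 0.682, 0.732, 0.0]
force: [-2.4, 1.2, -0.3]
gripper_width: 0.2
```

{"name": "carry_out", "arguments": {"deltas": [[0.001,0,0,0,0,0,0],[0.001,0,0,0,0,0,0]]}}

```text
clock: 7.55
tool_pos: [541.3, -62.0, 135.9]
eef_rot: [-0.0, 0.682, 0.732, 0.0]
force: [-2.7, 1.9, 0.8]
gripper_width: 0.0
```

{"name": "carry_out", "arguments": {"deltas": [[0.001,0,0,0,0,0,0],[0.001,0,0,0,0,0,0]]}}

```text
clock: 7.75
tool_pos: [543.4, -62.1, 135.9]
eef_rot: [0.0, 0.682, 0.732, 0.0]
force: [-2.8, 0.9, 0.7]
gripper_width: 0.3
```

{"name": "carry_out", "arguments": {"deltas": [[0.001,0,0,0,0,0,0],[0.001,0,0,0,0,0,0]]}}

```text
clock: 7.95
tool_pos: [545.4, -62.1, 135.9]
eef_rot: [-0.0, 0.682, 0.732, 0.0]
force: [-2.6, 1.4, 0.4]
gripper_width: -0.2
```

{"name": "carry_out", "arguments": {"deltas": [[0.001,0,0,0,0,0,0]]}}

```text
clock: 8.05
tool_pos: [545.9, -62.1, 135.9]
eef_rot: [-0.0, 0.682, 0.732, -0.0]
force: [-7.8, 1.0, 5.6]
gripper_width: 0.1
```

{"name": "carry_out", "arguments": {"deltas": [[0.001,0,0,0,0,0,0]]}}

```text
clock: 8.15
tool_pos: [546.0, -62.1, 135.8]
eef_rot: [-0.001, 0.682, 0.732, -0.001]
force: [-12.2, 0.5, 5.6]
gripper_width: 0.2
```

Both drawers are now home: the right one stalled at x=546.0 as predicted. I'll retreat, rise and check before touching the tab.

{"name": "carry_out", "arguments": {"deltas": [[-0.008,0,0,0,0,0,0],[-0.025,0,0.01,0,0,0,0],[-0.02,0,0.035,0,0,0,0],[0,0.01,0.045,0,0,0,0],[0,0.01,0.045,0,0,0,0]]}}

```text
clock: 8.65
tool_pos: [493.9, -42.2, 272.6]
eef_rot: [0.0, 0.682, 0.731, 0.0]
force: [1.6, 0.4, 0.0]
gripper_width: 0.0
```

```bash
python3 - <<'E'
from h import *
import cv2
print(bot.sense()["tool_pos"])
im=bot.get_image("wrist"); cv2.imwrite("pics/w2.png",cv2.resize(im,None,fx=1.5,fy=1.5))
im=bot.get_image("scene")[125:270,180:360]; cv2.imwrite("pics/s2.png",cv2.resize(im,None,fx=4,fy=4,interpolation=cv2.INTER_CUBIC))
E
```

```text
[493.86810691 -42.2122136  272.63967037]
```

View pics/w2.png

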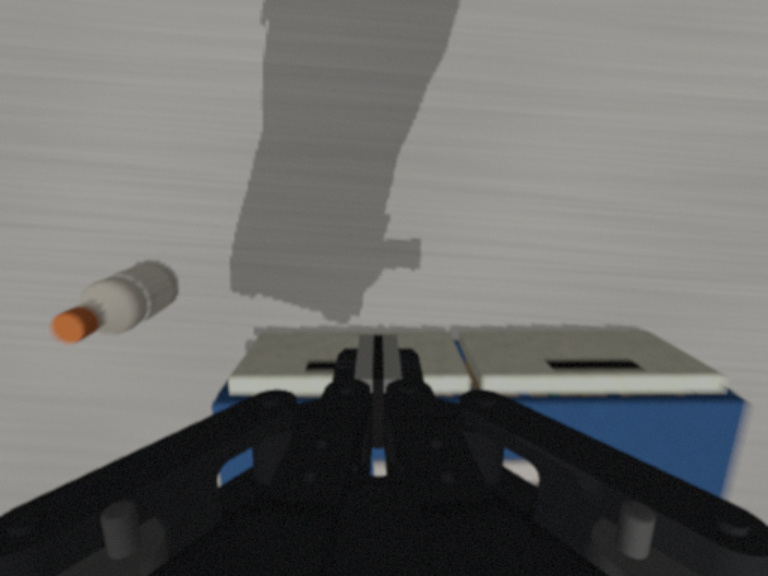

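View pics/s2.png

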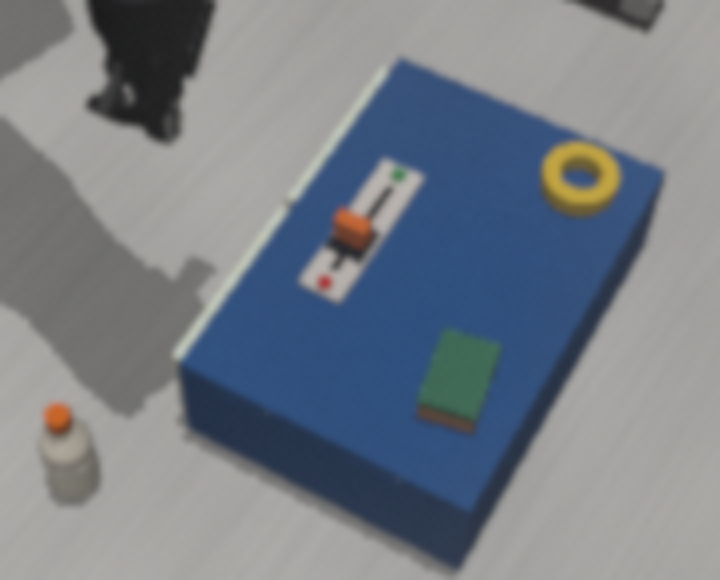

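Both fronts now sit flush with each other along the unit's front edge, with the seam at (458,330)-(478,390) in the wrist view. In the scene crop the orange tab is at (353,229), red dot (325,283), green dot (399,175). The bottle and the items on top haven't moved.

```bash
python3 - <<'E'
from h import *
for n,u,v,z in [("tab",268.25,182.25,127),("red",261.25,195.75,107),("green",279.75,168.75,107)]:
    print(n,ray("scene",u,v,z).round(1))
Z=lambda u,v,z:ray("top",90+u/2.5,60+v/2.5,z)
for n,u,v,z in [("tab",367,318,135),("red",398,317,107),("green",312,324,107)]: print(n,Z(u,v,z).round(1))
for u,v in [(228,382),(722,382)]: print(ray("wrist",u/1.5,v/1.5,92).round())
E
```

```text
tab [624.7  12.7 127. ]
red [627.2 -28.5 107. ]
green [618.3  87.8 107. ]
tab [620.9  11.8 135. ]
red [625.1 -31.2 107. ]
green [616.2  89.  107. ]
[ 576. -138.   92.]
[552. 191.  92.]
```

{"name": "carry_out", "arguments": {"deltas": [[0.03,0,0,0,0,0,0],[0.04,0.004,0,0,0,0,0],[0.04,0.004,0,0,0,0,0],[0.02,0,-0.02,0,0,0,0],[0,0,-0.025,0,0,0,0]]}}

```text
clock: 9.25
tool_pos: [627.8, -34.4, 225.5]
eef_rot: [0.002, 0.682, 0.732, 0.001]
force: [-0.8, 1.3, -0.6]
gripper_width: 0.2
```

{"name": "carry_out", "arguments": {"deltas": [[0,0,-0.02,0,0,0,0],[0,0,-0.01,0,0,0,0],[0,0,-0.004,0,0,0,0],[0,0,0,0,0,0,0]]}}

```text
clock: 9.65
tool_pos: [624.4, -34.3, 192.1]
eef_rot: [0.0, 0.682, 0.732, 0.0]
force: [0.8, -0.1, 0.1]
gripper_width: 0.2
```

```bash
python3 - <<'E'
from h import *
import cv2
print(bot.sense()["tool_pos"])
im=bot.get_image("wrist"); cv2.imwrite("pics/w3.png",cv2.resize(im,None,fx=1.5,fy=1.5))
im=bot.get_image("scene")[105:250,180:360]; cv2.imwrite("pics/s3.png",cv2.resize(im,None,fx=4,fy=4,interpolation=cv2.INTER_CUBIC))
E
```

```text
[624.41023812 -34.25280836 192.05246148]
```

View pics/w3.png

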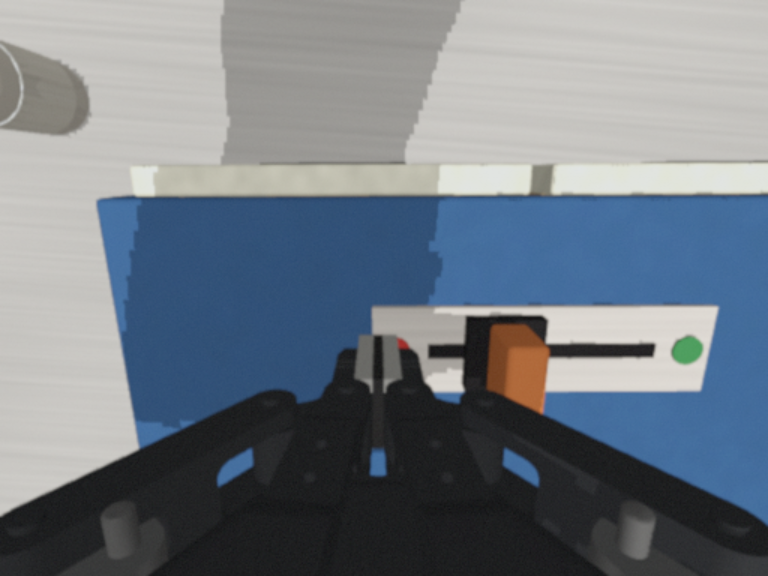

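View pics/s3.png

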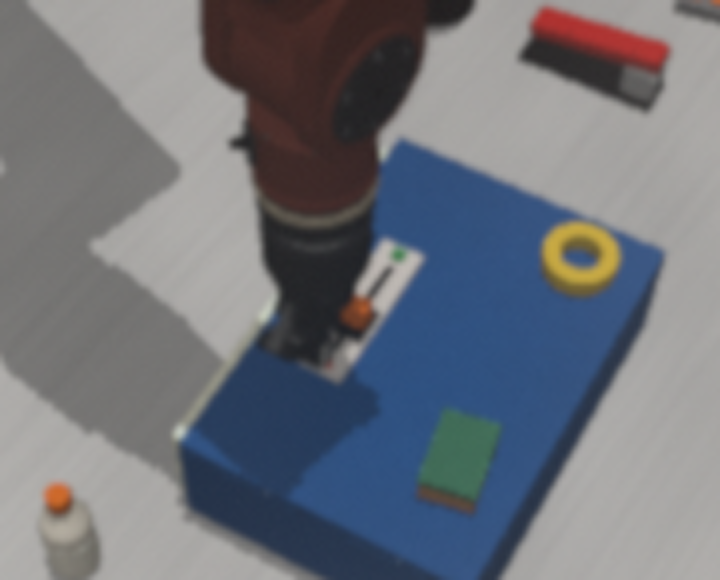

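The wrist view shows the closed fingertips at (378,355), in line with the track. The tab's -y side is at u≈490, the foot at 465-546 and the green dot at (687,350). I push along the track (+y, slightly -x).

{"name": "carry_out", "arguments": {"deltas": [[-0.001,0.01,0,0,0,0,0],[0,0.008,0,0,0,0,0],[-0.001,0.003,0,0,0,0,0],[0,0.003,0,0,0,0,0],[0,0.003,0,0,0,0,0]]}}

```text
clock: 10.25
tool_pos: [622.3, -6.7, 192.0]
eef_rot: [0.0, 0.682, 0.732, 0.0]
force: [0.4, -0.1, -0.1]
gripper_width: 0.3
```

{"name": "carry_out", "arguments": {"deltas": [[0,0.003,0,0,0,0,0],[-0.001,0.003,0,0,0,0,0],[0,0.003,0,0,0,0,0],[0,0.003,0,0,0,0,0],[0,0.003,0,0,0,0,0]]}}

```text
clock: 10.75
tool_pos: [621.1, 8.0, 191.9]
eef_rot: [-0.0, 0.682, 0.732, -0.0]
force: [-1.0, -2.4, 1.1]
gripper_width: 0.0
```

{"name": "carry_out", "arguments": {"deltas": [[-0.001,0.003,0,0,0,0,0],[0,0.003,0,0,0,0,0],[0,0.003,0,0,0,0,0],[0,0.003,0,0,0,0,0],[-0.001,0.003,0,0,0,0,0]]}}

```text
clock: 11.25
tool_pos: [619.5, 23.2, 191.9]
eef_rot: [0.0, 0.682, 0.732, 0.0]
force: [2.6, -1.8, 0.4]
gripper_width: -0.2
```

{"name": "carry_out", "arguments": {"deltas": [[0,0.003,0,0,0,0,0],[0,0.003,0,0,0,0,0],[0,0.003,0,0,0,0,0],[-0.001,0.003,0,0,0,0,0],[0,0.003,0,0,0,0,0]]}}

```text
clock: 11.75
tool_pos: [618.3, 38.2, 191.9]
eef_rot: [0.0, 0.682, 0.732, 0.0]
force: [0.5, -2.2, 1.0]
gripper_width: -0.2
```

{"name": "carry_out", "arguments": {"deltas": [[0,0.001,0,0,0,0,0],[0,0.001,0,0,0,0,0],[0,0.001,0,0,0,0,0]]}}

```text
clock: 12.05
tool_pos: [618.2, 40.1, 191.9]
eef_rot: [0.001, 0.682, 0.731, -0.001]
force: [-0.6, -10.0, 1.4]
gripper_width: -0.2
```

{"name": "carry_out", "arguments": {"deltas": [[0,0.001,0,0,0,0,0],[0,0.001,0,0,0,0,0]]}}

```text
clock: 12.25
tool_pos: [618.3, 40.6, 192.0]
eef_rot: [0.002, 0.682, 0.731, -0.002]
force: [-2.4, -16.6, 1.7]
gripper_width: -0.2
```

{"name": "carry_out", "arguments": {"deltas": [[0,0.001,0,0,0,0,0],[0,0.001,0,0,0,0,0]]}}

```text
clock: 12.45
tool_pos: [618.2, 41.1, 192.0]
eef_rot: [0.003, 0.683, 0.731, -0.003]
force: [-1.5, -24.1, 2.6]
gripper_width: 0.1
```

{"name": "carry_out", "arguments": {"deltas": [[0,0.001,0,0,0,0,0],[0,0.001,0,0,0,0,0]]}}

```text
clock: 12.65
tool_pos: [618.3, 41.6, 192.1]
eef_rot: [0.004, 0.683, 0.73, -0.004]
force: [-2.4, -31.2, 3.4]
gripper_width: 0.2
```

Hard stop reached. I'll back off along -y, rise and look.

{"name": "carry_out", "arguments": {"deltas": [[0,-0.005,0,0,0,0,0],[0,-0.008,0,0,0,0,0],[0.001,-0.012,0,0,0,0,0],[0,-0.01,0.01,0,0,0,0],[0,0,0.03,0,0,0,0]]}}

```text
clock: 13.15
tool_pos: [617.9, 10.6, 230.3]
eef_rot: [-0.002, 0.682, 0.731, -0.001]
force: [0.9, -0.2, 0.2]
gripper_width: -0.0
```

```bash
python3 - <<'E'
from h import *
import cv2
print(bot.sense()["tool_pos"],bot.sense()["force"])
im=bot.get_image("wrist"); cv2.imwrite("pics/w4.png",cv2.resize(im,None,fx=1.5,fy=1.5))
E
```

```text
[617.94572779  10.55848498 230.34721188] [ 0.89184492 -0.23773871  0.2005573 ]
```

View pics/w4.png

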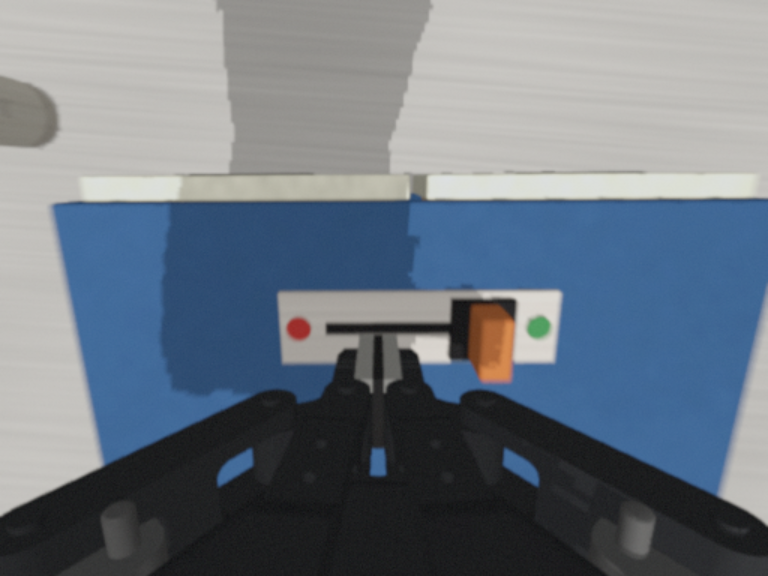

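{"name": "carry_out", "arguments": {"deltas": [[0,0,0.04,0,0,0,0],[-0.03,0,0.03,0,0,0,0],[-0.04,0,0.02,0,0,0,0],[-0.045,0,0,0,0,0,0],[-0.045,0,0,0,0,0,0]]}}

```text
clock: 13.7
tool_pos: [458.2, 11.7, 323.1]
eef_rot: [0.001, 0.682, 0.732, 0.001]
force: [-0.2, -0.4, 1.0]
gripper_width: 0.3
```

{"name": "carry_out", "arguments": {"deltas": [[-0.045,0,0,0,0,0,0],[-0.045,0,0,0,0,0,0],[-0.03,0,0,0,0,0,0],[0,0,0,0,0,0,0]]}}

```text
clock: 14.1
tool_pos: [336.2, 12.1, 322.7]
eef_rot: [0.0, 0.682, 0.732, 0.0]
force: [0.5, 0.3, -0.7]
gripper_width: 0.1
```

```bash
python3 - <<'E'
from h import *
import cv2
im=bot.get_image("scene")[85:270,180:360]; cv2.imwrite("pics/s4.png",cv2.resize(im,None,fx=3.2,fy=3.2,interpolation=cv2.INTER_CUBIC))
im=bot.get_image("top")[60:290,90:400];cv2.imwrite("pics/t4.png",cv2.resize(im,None,fx=2.5,fy=2.5,interpolation=cv2.INTER_CUBIC))
E
```

```text
(no output)
```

View pics/s4.png

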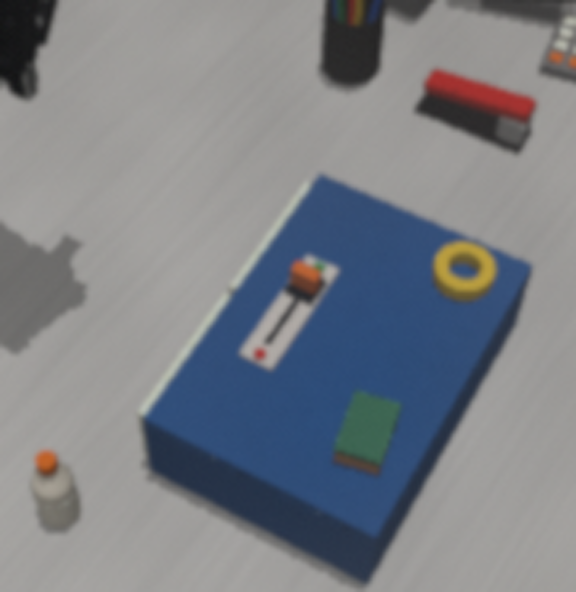

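View pics/t4.png

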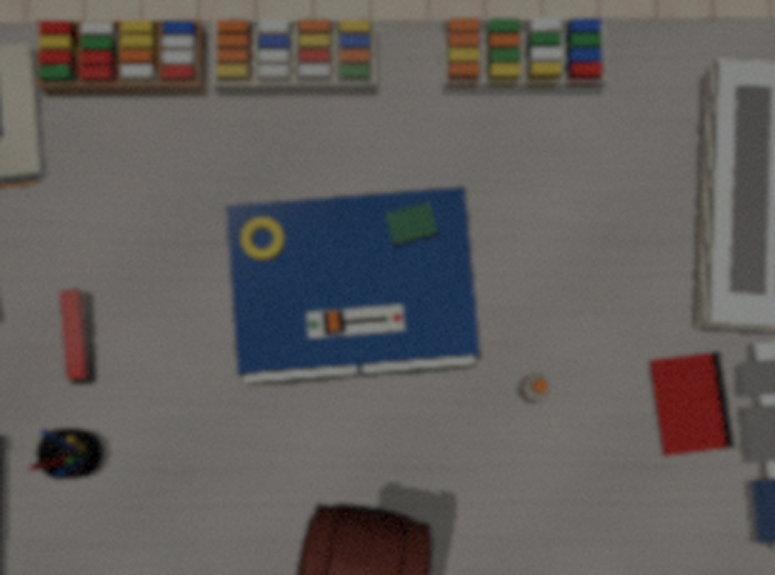

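The wrist view has the foot centred at (483,329), against a track centre of u≈419. At 2.11 px/mm that is +30 mm, so the lock is at its 60 mm stop. Both drawers are flush in all views and the bystanders are unchanged.

```bash
python3 -c "
from plant import bot
print(bot.job_done())"
```

```text
the job is handed in; nothing more can be done
None
```

Both drawers are pushed fully home and the lock tab is all the way across at its green end. I handed the job in at about 14 s.

- **Drawers:** I pushed the left one first, then the right, with closed fingertips at about 40 mm/s, slowing to 10 mm/s near home. Friction was about 3 N, and I stopped at 11–12 N on each end stop. The stall positions agree with the unit's measured yaw. In the last pictures the two fronts are flush with each other along the unit's front edge.
- **Lock tab:** I moved it only after both drawers were home, pushing its -y side at about 30 mm/s, slowing to 10 mm/s near the end. The last wrist picture puts it about 30 mm past the track's centre, which is the 60 mm stop.
- **Firmer than planned:** I pressed the fingertips against the tab's stop for a few steps too many, reaching about 31 N. The tab stayed at its stop and nothing else moved.
- **Everything else:** The last scene and top pictures show the tape roll, clip box, glue bottle, pen pot, stapler and notebook where they started. The arm was clear of everything.
- **Disagreement:** The wrist camera placed things about 7 mm to one side of where the top camera did. I worked with that tolerance, and it did not affect the pushes.

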